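# Bolt the tool box lid shut

### The job

Bolt the steel tool box shut: lift the bolt's handle out of the notch it lies in, slide the bolt through the keeper, and let the handle down fully into the other notch, then let go. Work gently: feel for the second notch with light pressure instead of forcing the handle against the notched plate, and leave the spanner, the tin and the disc stack where they are.

Things in the scene. Friction and masses are not known exactly. Their poses are not given: they have to be found in the camera images.
- box: Blue steel tool box with a grey sheet lid, fixed to the bench, 260 x 340 x 100 mm (its x, y, z). Origin: centre of its underside, z up. On the lid lies a steel barrel bolt along the box's y; it closes towards +y. All heights below are above the lid's top, which is 100 mm above the bench.
- keeper (a point): Middle of the keeper, in the rod's line, at box (20, 130, 130) mm: a bridge on the blue end rail, 33 mm wide (x), 20 mm long (y), top 45 mm above the lid. Two like bridges, 16 mm long, guide the rod at box y = -80 and +78 mm. The rod is 16 mm thick, its axis 30 mm above the lid.
- pull: The bolt's handle: straight bar 12 mm square, at a right angle to the rod, with an 18 mm ball at its end, 89 mm long from the rod's axis; bare from 32 to 70 mm. Origin: on the rod's axis at the bar's foot, moving with it. Own -x points along the bar to the ball, own y along the rod to closing. Lying, it is level, 30 mm above the lid, pointing to the box's -x. About 110 g; falls if let go.
- grip (a point): Point in the middle of the handle's bar, 58 mm from the rod's axis; axes as pull.
- handle (a joint): Turn of the handle about the rod, rad: 0 = lying level in a notch (its lower limit), grows as it is lifted, 1.5 = upright (limit). Anywhere but at a notch it comes to rest on the notched plate's upper edge at about 0.63 to 0.70. Above 0.75 it slides freely.
- bolt (a joint): Slide of the bolt towards the keeper (box +y), m: 0 = drawn back, handle in the first notch (play 2 mm either way); limit 0.085; about 2 N of friction. The second notch's centre is at some slide from 0.047 to 0.073, different each time and not measured.
- plate (a point): First notch, mid-width, on the plate's upper edge. The notched plate: upright steel, parallel to the rod, 6 mm thick, its middle 26 mm from the rod's axis on the side where the handle lies; edge 41 mm above the lid, 40 mm on the second half, a strip held by two brass screws in slots. Two open notches, 16 and 15 mm wide, take the level handle. A push at the grip loads the plate about twofold.
- spanner: Bystander: steel spanner, 170 mm long, lying on the lid beyond the bolt. Origin: underside.
- tin: Bystander: upright yellow tin, 66 mm across, 120 mm high, on the bench. Origin: centre of its underside.
- discs: Bystander: flat black stack of grinding discs, 115 mm across, 14 mm high, on the bench. Origin: centre of its underside.

How it is judged:
On the way, in this order (a step that is already met when the one before it is completed fails the run):
1. the handle is lifted out of the first notch, with the bolt still drawn back (value of joint handle above 0.7 rad and value of joint bolt below 0.02 m), for 0.05 s.
2. the bolt is slid forward with the handle up on or above the plate (value of joint handle above 0.5 rad and value of joint bolt above 0.03 m), for 0.05 s.
At the end, for the whole second after the job is handed in: The bolt is slid 40 to 80 mm forward through the keeper, the handle lies within 0.12 rad of level in the second notch, at rest and released; spanner, tin and disc stack within 20 mm of where they were (value of joint handle below 0.12 rad and value of joint bolt between 0.04 and 0.08 m and linear speed of pull below 0.02 m/s and distance of each of spanner, tin, discs from where it was at the start of the episode below 0.02 m); the robot touches nothing.
It fails at once if the handle is pressed on the notched plate with more than 25 N (contact force between pull and box above 25 N).
It fails at once if a bystander is moved by more than 20 mm (distance of any of spanner, tin, discs from where it was at the start of the episode above 0.02 m).
It also fails if it takes over 67 s, if anything falls off the work surface, if the arm or the gripper's body presses on something with over 40 N, if the wrist force passes 120 N, or if a joint passes its speed limit or range.

### The arm

A 6-joint arm with a two-finger parallel gripper is mounted at the origin on the work surface. World frame = base frame: x ahead of the robot, y to its left, z up, the work surface at z = 0. Lengths are in m, angles in rad, forces in N, time in s.
With the tool pointing down it reaches from about 0.325 to 0.925 m from the base axis. Payload 3.1 kg.
Tool frame: the origin (TCP) lies at the very end of the fingers, on their centre line; the grasp point (between the pads) lies behind it (bot.tcp_to_grasp is the z of the grasp point in the tool frame, in m); z points along the fingers, y is the line along which they close (so a half turn about z gives the same grasp; the last joint's range is limited). The gripper opens to 85 mm and grips with 20 to 120 N. Pads are 22 mm wide; open, the fingers measure 114 mm over their backs; the gripper's body (76 mm by 85 mm) begins 54 mm behind the grasp point. The pads swing forward as they close: fully open they stand 13 mm farther back than shut.
Start: joints at [1.134, 0.217, 1.613, -0, 1.311, -0.112], TCP at [0.199, 0.592, 0.231] pointing down, gripper open.
Joint ranges: [-2.75, 2.75], [-0.78, 2.1], [0.31, 2.55], [-1.13, 4.27], [0.13, 2.63], [-2.58, 2.58]. Speed limits (rad/s): [2.79, 2.79, 3.14, 3.14, 3.14, 3.14].

### API

Orientations are given as a rotation vector (axis times angle).
In Python, from bench import bot gives the robot as it stands.
- The arm moves only by the shell command python3 -m crank 'ROWS' [OPENING]. ROWS is JSON, one flat list of numbers, 6 for each row, row after row: the shift along the world's x, y, z in mm, then the turn, a rotation vector about the world's x, y, z in degrees. A call has exactly 5 rows; each row is the pose to reach, as a shift and turn from the pose commanded when the call began; what a row does not reach only later rows make up. A row lasts 1/8 s, in which the tool goes at most 62.5 mm and 10.7 degrees, less where a joint would pass 70% of its speed; a pose out of reach is approached as far as the arm can. A call with a gripper value outside its range is refused whole. OPENING is the opening, from -1 (shut) to 1 (fully open), set as the call begins (- or left out, the last holds). The fingers move at their own pace and stop on an object; the grip force is fixed at half the most. Time passes only in rows, so rows that repeat a pose let the fingers close, or fill a call up. It gives the time, the measured TCP pose, the force, the opening and the grip force at its end, in the units of the state.
- bot.read_state(): the state, without advancing time (a new reading comes with each control period).
- bot.read_camera(name): name is "scene" or "top"; returns a dict with "img" (400x640x3 uint8, red, green, blue), "fx", "fy", "cx", "cy" (pixels), "origin" and "orientation" of the camera in the world. Camera axes: x right, y down, z forward; pixel columns grow to the right and rows downward; lengths in m; the calibration is good to about 2 mm. A picture is of the moment at which its call begins. There is no depth.
- bot.sign_off(): hands the job in; it is judged then, once.
The state is a dict: "clock": time; "qpos": joint angles; "qvel": joint speeds; "joint_efforts": joint torques, N m; "tcp_pos": TCP position; "orientation": TCP orientation; "force": force on the tool from outside, world axes, zero at the start; "ft_torque": the same for the moment, N m; "finger_gap": opening from 0.0 (shut) to 1.0 (fully open); "gripper_force": force on a finger pad.
Only numpy, scipy, OpenCV 4.12 (cv2) and the standard library are available. Lean on these libraries where they do the work, as an engineer would, in place of code of your own. Each camera call takes 0.05 s, during which the arm holds its last target. There are 200 camera calls.

## Working session

There is one attempt and no reset: what is moved stays moved. The work goes in short steps, Python scripts to look and compute and a shell command to move; the robot and the scene stay as the last step left them, time stands still between calls to the robot, and variables do not carry over. Pictures are saved under pics/ and viewed, at most 10 in all, crops included, and the job is handed in when it is done.

```bash
mkdir -p pics; ls; python3 - <<'E'
from bench import bot
import cv2
print(bot.tcp_to_grasp, bot.read_state())
for n in ("scene","top"):
    c=bot.read_camera(n); cv2.imwrite(f"pics/{n}0.png",c["img"][:,:,::-1])
    print(n,{k:v for k,v in c.items() if k!="img"})
E
```

```text
pics
-0.0187 {'clock': 0.0, 'qpos': array([ 1.13380484e+00,  2.17785889e-01,  1.61494934e+00,  1.13865787e-05,
        1.31127519e+00, -1.12175769e-01]), 'qvel': array([ 0.00015259, -0.00044622,  0.00090526, -0.00101192, -0.00091136,
        0.00066553]), 'joint_efforts': array([ 5.30179223e-04, -3.96839583e+01, -3.03858590e+01, -6.75696128e-05,
        9.69542947e-03,  6.75519800e-06]), 'tcp_pos': array([0.19907176, 0.59158537, 0.22994064]), 'orientation': array([-0.50787583, -3.0995916 ,  0.00365009]), 'force': array([-0.54817171, -0.7196204 ,  0.15529476]), 'ft_torque': array([-0.05312809, -0.00454261, -0.04160538]), 'gripper_force': 0.0, 'finger_gap': 0.9994419796140976}
scene {'fx': 470.7844258609306, 'fy': 470.7844258609306, 'cx': 321.74483998937325, 'cy': 205.60893650185514, 'origin': array([1.73722278, 0.055347  , 0.95604179]), 'orientation': array([-1.60032605, -1.7057992 ,  0.87132   ])}
top {'fx': 498.81833155201434, 'fy': 498.81833155201434, 'cx': 320.9118900136406, 'cy': 193.53002066081334, 'origin': array([ 0.47443627, -0.00618281,  1.76727668]), 'orientation': array([-2.18775437,  2.20216987, -0.07601837])}
```

View pics/scene0.png

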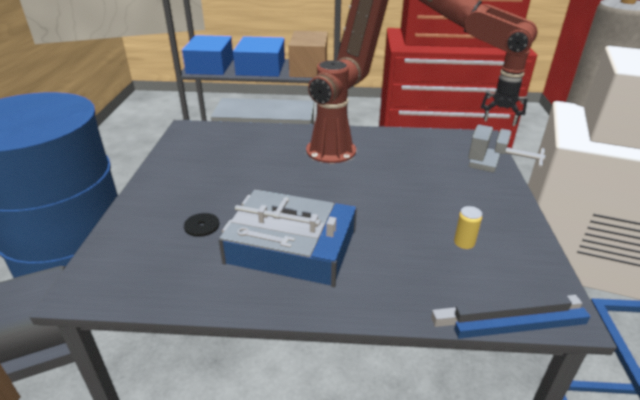

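View pics/top0.png

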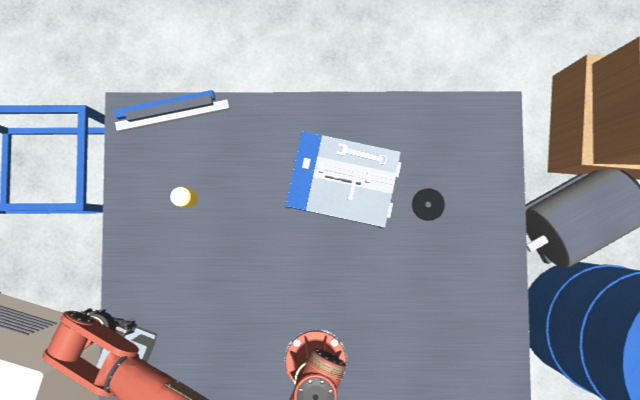

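The top view shows the box at about (345,180) with its blue rail to the left (+y). The handle points down the picture, towards the robot, from about (353,180) to (350,198). The tin is at (181,197), the discs at (428,204), the spanner at (360,154).

```bash
cat > h.py <<'E'
import numpy as np, cv2
from scipy.spatial.transform import Rotation as R
from bench import bot
def ray(c,uv,z):
    d=R.from_rotvec(c["orientation"]).apply([(uv[0]-c["cx"])/c["fx"],(uv[1]-c["cy"])/c["fy"],1])
    o=np.array(c["origin"]); return o+d*(z-o[2])/d[2]
def proj(c,p):
    q=R.from_rotvec(c["orientation"]).inv().apply(np.array(p)-c["origin"])
    return np.array([c["cx"]+c["fx"]*q[0]/q[2],c["cy"]+c["fy"]*q[1]/q[2]])
def crop(c,x,y,w,h,s,f):
    cv2.imwrite(f,cv2.resize(c["img"][y:y+h,x:x+w,::-1],None,fx=s,fy=s,interpolation=cv2.INTER_CUBIC))
E
python3 - <<'E'
from h import *
c=bot.read_camera("top"); crop(c,280,120,130,115,6,"pics/t1.png")
s=bot.read_camera("scene"); crop(s,215,180,150,105,5,"pics/s1.png")
E
```

```text
(no output)
```

View pics/t1.png

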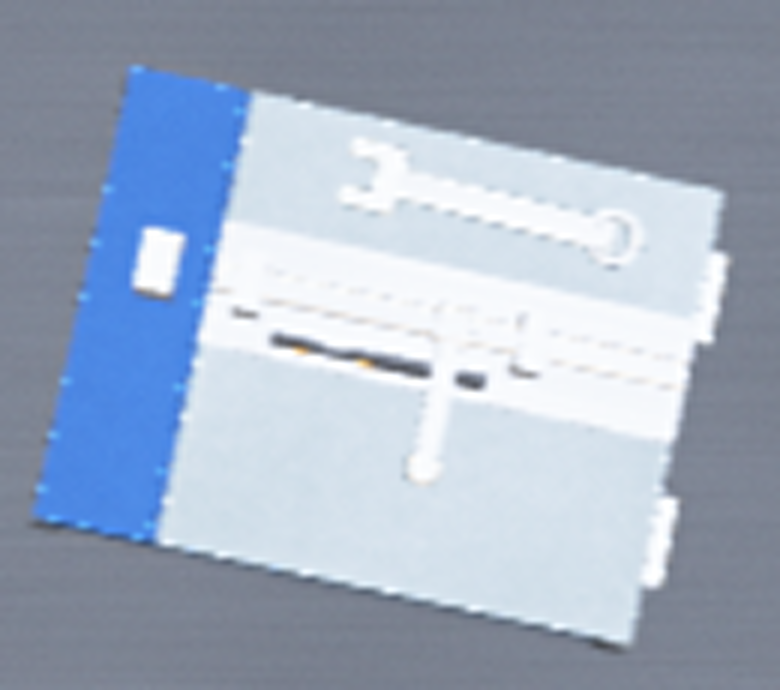

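View pics/s1.png

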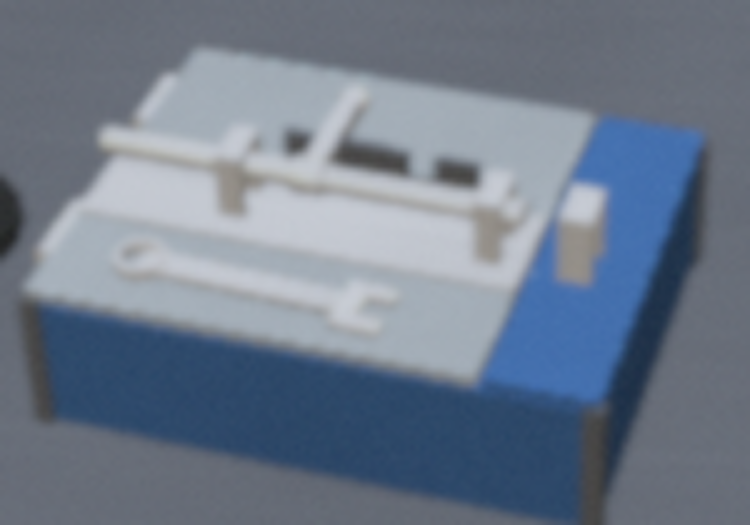

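The top crop shows the box corners at about (130,66), (33,522), (724,190), (630,645), the handle ball at (424,468) and the keeper at (158,262). In the scene crop, the gap of the second notch in the dark plate is at about (422,165) and the ball is at (357,98).

```bash
python3 - <<'E'
from h import *
c=bot.read_camera("top"); s=bot.read_camera("scene")
T=lambda U,V:((U+.5)/6-.5+280,(V+.5)/6-.5+120)
S=lambda U,V:((U+.5)/5-.5+215,(V+.5)/5-.5+180)
img=np.array([ray(c,T(*p),.1)[:2] for p in [(130,66),(33,522),(724,190),(630,645)]])
box=np.array([[.13,.17],[-.13,.17],[.13,-.17],[-.13,-.17]])
print(np.linalg.norm(img[0]-img[1]),np.linalg.norm(img[0]-img[2]))
# rigid fit
a=img-img.mean(0); w=np.sum((box[:,0]+1j*box[:,1]).conj()*(a[:,0]+1j*a[:,1])); yaw=np.angle(w)
o=img.mean(0); M=np.array([[np.cos(yaw),-np.sin(yaw)],[np.sin(yaw),np.cos(yaw)]])
print("origin",o,"yaw",np.degrees(yaw)); print("res mm",(img-(o+box@M.T))*1e3)
tb=lambda p:(np.r_[M.T@(p[:2]-o),p[2]]*1e3).round(1)
print("keeper top",tb(ray(c,T(158,262),.145)),"ball top",tb(ray(c,T(424,468),.132)))
print("scene keeper",tb(ray(s,S(585,203),.145)),"ball sc",tb(ray(s,S(357,98),.132)))
print("notch2 top-edge sc",tb(ray(s,S(422,155),.14)),"notch1?", tb(ray(s,S(315,145),.14)),"plate ends",tb(ray(s,S(290,135),.14)),tb(ray(s,S(475,165),.14)))
for p in [(270,340),(300,347),(340,353),(365,362),(430,370),(484,382)]: print("top plate",p,tb(ray(c,T(*p),.14)))
for n,p in [("sc LF",(25,295)),("sc RF",(600,400)),("sc RB",(705,130)),("LB",(200,48))]: print(n,tb(ray(s,S(*p),.1)))
np.savez("box.npz",o=o,yaw=yaw)
E
```

```text
0.2619500538050185 0.3409736642470934
origin [ 0.62470152 -0.09505362] yaw -12.193692194444264
res mm [[ 7.39243504e-01  4.73769453e-04]
 [-1.20722459e+00  2.25027337e-01]
 [ 4.92294240e-01 -9.42297652e-01]
 [-2.43131491e-02  7.16796545e-01]]
keeper top [ 20.4 129.8 145. ] ball top [-59.2 -35.4 132. ]
scene keeper [ 16.5 128.4 145. ] ball sc [-64.3 -37.4 132. ]
notch2 top-edge sc [ -8.3  22.8 140. ] notch1? [-1.00e-01 -4.11e+01  1.40e+02] plate ends [ -5.5 -58.8 140. ] [ -7.5  55.6 140. ]
top plate (270, 340) [ -8.4  61.4 140. ]
top plate (300, 347) [ -8.8  44.6 140. ]
top plate (340, 353) [ -7.5  22.5 140. ]
top plate (365, 362) [ -9.5   8.2 140. ]
top plate (430, 370) [ -6.5 -27.4 140. ]
top plate (484, 382) [ -6.9 -57.6 140. ]
sc LF [ 132.  -170.2  100. ]
sc RF [127.  166.5 100. ]
sc RB [-135.6  167.6  100. ]
LB [-133.5 -171.7  100. ]
```

The box fit checks out: sides measure 262 and 341 mm, and the keeper lands at (20,130). The handle is at box y ≈ -36. The second notch looks to be at y ≈ 22.5, so the slide is about 0.059. Next I compute the approach.

```bash
cat >> h.py <<'E'
def goal(theta,slide,beta,back=0,r=.055,y0=-.0365):
    b=np.load("box.npz"); B=R.from_euler("z",float(b["yaw"])); o=np.r_[b["o"],0]
    Q=B*R.from_euler("y",beta,degrees=True)*R.from_matrix(np.array([[-1,0,0],[0,1,0],[0,0,-1.]]))
    g=np.array([.02-r*np.cos(theta),y0+slide,.13+r*np.sin(theta)])
    return o+B.apply(g)+Q.apply([0,0,-bot.tcp_to_grasp-back]),Q
def rel(*a,ref=None,**k):
    p,Q=goal(*a,**k); s=bot.read_state() if ref is None else None
    rp,rq=(s["tcp_pos"],R.from_rotvec(s["orientation"])) if ref is None else goal(**ref)
    print(a,k,"->",((p-rp)*1e3).round(1),np.degrees((Q*rq.inv()).as_rotvec()).round(1))
E
python3 - <<'E'
from h import *
rel(0,0,-25,back=.12); rel(0,0,-25,back=0)
E
```

```text
(0, 0, -25) {'back': 0.12} -> [ 341.6 -706.4   -9. ] [ -6.6 -24.1   6.3]
(0, 0, -25) {'back': 0} -> [ 391.2 -717.1 -117.7] [ -6.6 -24.1   6.3]
```

```bash
python3 -m crank '[27,-55,20,0,0,0, 54,-110,50,0,0,0, 80,-165,60,0,0,0, 107,-220,60,0,0,0, 134,-275,60,0,0,0]' 1
python3 -m crank '[27,-55,0,-1,-5,1, 54,-110,0,-2,-10,2, 80,-165,0,-4,-15,3, 107,-220,0,-5,-20,5, 134,-275,0,-6.6,-24.1,6.3]'
python3 - <<'E'
from h import *
rel(0,0,-25,back=.06); rel(0,0,-25,back=0)
E
```

```text
clock: 0.92
tcp_pos: [0.3324, 0.3193, 0.2919]
orientation: [0.507, 3.099, 0.002]
force: [0.9, 0.0, -0.8]
finger_gap: 1.003
gripper_force: 0.0
clock: 1.55
tcp_pos: [0.4661, 0.0442, 0.2919]
orientation: [0.286, 2.688, -0.064]
force: [2.4, -0.3, 0.1]
finger_gap: 0.997
gripper_force: 0.0
(0, 0, -25) {'back': 0.06} -> [  99.7 -163.9 -124.4] [ 0.   0.2 -0.1]
(0, 0, -25) {'back': 0} -> [ 124.4 -169.3 -178.8] [ 0.   0.2 -0.1]
```

```bash
python3 -m crank '[20,-40,-15,0,0,0, 45,-85,-35,0,0,0, 70,-125,-65,0,0,0, 90,-150,-100,0,0,0, 100,-164,-124,0,0,0]' 0
python3 -m crank '[0,0,0,0,0,0, 0,0,0,0,0,0, 0,0,0,0,0,0, 0,0,0,0,0,0, 0,0,0,0,0,0]'
python3 - <<'E'
from h import *
rel(0,0,-25,back=0)
s=bot.read_camera("scene"); crop(s,215,120,150,130,5,"pics/s2.png")
E
```

```text
clock: 2.17
tcp_pos: [0.5656, -0.1197, 0.1655]
orientation: [0.291, 2.694, -0.063]
force: [-1.4, 0.4, 0.5]
finger_gap: 0.499
gripper_force: 0.0
clock: 2.8
tcp_pos: [0.566, -0.1178, 0.1682]
orientation: [0.287, 2.691, -0.063]
force: [-0.6, 0.4, -0.8]
finger_gap: 0.499
gripper_force: 0.0
(0, 0, -25) {'back': 0} -> [ 24.5  -7.2 -55.1] [-0.   0.1 -0. ]
```

View pics/s2.png

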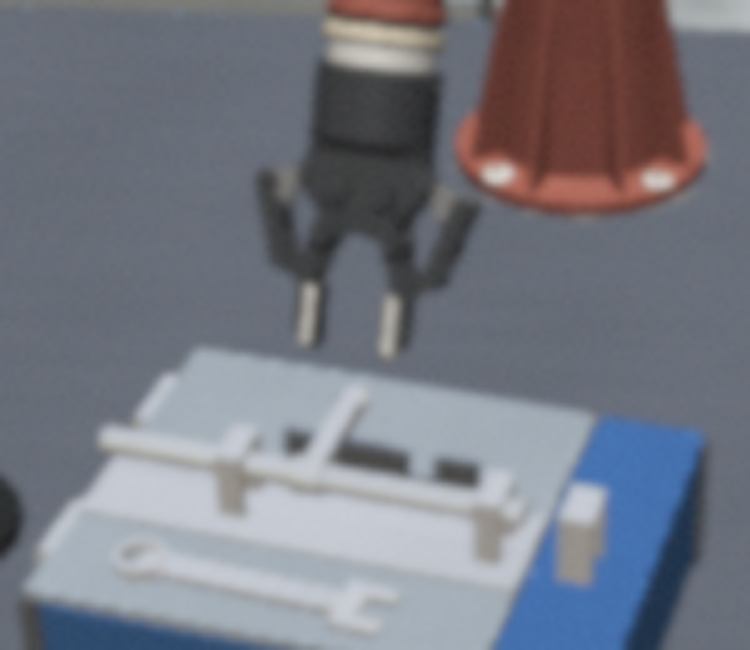

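The view shows the open fingers (308–390, 345) straddling the handle's line (350,400). I go down now.

```bash
python3 -m crank '[5,-1,-11,0,0,0, 10,-2.5,-22,0,0,0, 15,-4,-33,0,0,0, 20,-5,-44,0,0,0, 24.5,-6.5,-55,0,0,0]' 
python3 -m crank '[0,0,0,0,0,0, 0,0,0,0,0,0, 0,0,0,0,0,0, 0,0,0,0,0,0, 0,0,0,0,0,0]' -0.6
python3 - <<'E'
from h import *
rel(0,0,-25,back=0,y0=-.0358)
s=bot.read_camera("scene"); crop(s,255,170,80,70,8,"pics/s3.png")
E
```

```text
clock: 3.48
tcp_pos: [0.5904, -0.1247, 0.1111]
orientation: [0.288, 2.693, -0.063]
force: [0.4, -0.3, 0.4]
finger_gap: 0.503
gripper_force: 0.0
clock: 4.1
tcp_pos: [0.5903, -0.1247, 0.1127]
orientation: [0.288, 2.691, -0.063]
force: [-0.3, 0.7, -0.8]
finger_gap: 0.199
gripper_force: 0.0
(0, 0, -25) {'back': 0, 'y0': -0.0358} -> [0.3 0.3 0.3] [-0.  0.  0.]
```

View pics/s3.png

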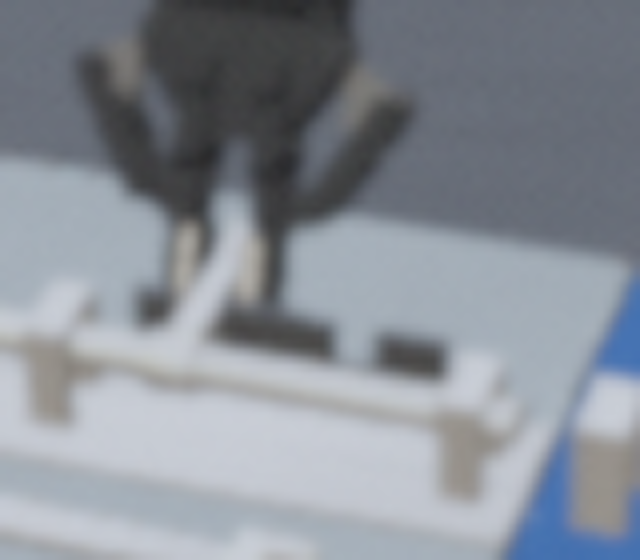

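The fingers straddle the bar (about 180 and 250 at row 250). I close on it now.

```bash
python3 -m crank '[0,0,0,0,0,0, 0,0,0,0,0,0, 0,0,0,0,0,0, 0,0,0,0,0,0, 0,0,0,0,0,0]' -0.7
python3 -m crank '[0,0,0,0,0,0, 0,0,0,0,0,0, 0,0,0,0,0,0, 0,0,0,0,0,0, 0,0,0,0,0,0]' -1
python3 - <<'E'
from h import *
s=bot.read_state();print(s["tcp_pos"],s["ft_torque"])
ref=dict(theta=0,slide=0,beta=-25)
for t in np.arange(.1,.91,.1): rel(t,0,-25+np.degrees(t),ref=ref)
E
```

```text
clock: 4.78
tcp_pos: [0.5903, -0.1245, 0.1124]
orientation: [0.288, 2.692, -0.063]
force: [-0.8, 1.8, 1.2]
finger_gap: 0.15
gripper_force: 0.9
clock: 5.4
tcp_pos: [0.5902, -0.1246, 0.1125]
orientation: [0.288, 2.692, -0.063]
force: [-2.4, 3.0, 5.2]
finger_gap: 0.13
gripper_force: 58.6
[ 0.59023256 -0.12460103  0.11246895] [0.4035934  0.28451508 0.05369118]
(np.float64(0.1), 0, np.float64(-19.270422048691767)) {} -> [-1.4  0.3  4.8] [1.2 5.6 0. ]
(np.float64(0.2), 0, np.float64(-13.540844097383534)) {} -> [-2.4  0.5  9.7] [ 2.4 11.2  0. ]
(np.float64(0.30000000000000004), 0, np.float64(-7.811266146075301)) {} -> [-2.8  0.6 14.7] [ 3.6 16.8  0. ]
(np.float64(0.4), 0, np.float64(-2.081688194767068)) {} -> [-2.8  0.6 19.7] [ 4.8 22.4  0. ]
(np.float64(0.5), 0, np.float64(3.6478897565411614)) {} -> [-2.3  0.5 24.7] [ 6.1 28.  -0. ]
(np.float64(0.6), 0, np.float64(9.37746770784939)) {} -> [-1.3  0.3 29.6] [ 7.3 33.6  0. ]
(np.float64(0.7000000000000001), 0, np.float64(15.107045659157627)) {} -> [ 0.2 -0.  34.3] [ 8.5 39.2  0. ]
(np.float64(0.8), 0, np.float64(20.836623610465864)) {} -> [ 2.1 -0.4 38.9] [ 9.7 44.8  0. ]
(np.float64(0.9), 0, np.float64(26.566201561774093)) {} -> [ 4.4 -1.  43.3] [10.9 50.4  0. ]
```

```bash
python3 -m crank '[-0.7,0.2,2.4,0.6,2.8,0, -1.4,0.3,4.8,1.2,5.6,0, -2,0.4,7.2,1.8,8.4,0, -2.4,0.5,9.7,2.4,11.2,0, -2.4,0.5,9.7,2.4,11.2,0]'
python3 - <<'E'
from h import *
ref=dict(theta=.2,slide=0,beta=-25+np.degrees(.2))
for t in (.3,.4,.5,.6,.7,.8,.9): rel(t,0,-25+np.degrees(t),ref=ref)
E
```

```text
clock: 6.02
tcp_pos: [0.5876, -0.1242, 0.1219]
orientation: [0.309, 2.892, -0.036]
force: [-4.3, 1.5, 5.3]
finger_gap: 0.131
gripper_force: 58.9
(0.3, 0, np.float64(-7.811266146075305)) {} -> [-0.5  0.1  5. ] [ 1.2  5.6 -0. ]
(0.4, 0, np.float64(-2.081688194767068)) {} -> [-0.4  0.1 10. ] [ 2.4 11.2  0. ]
(0.5, 0, np.float64(3.6478897565411614)) {} -> [ 0.1 -0.  15. ] [ 3.6 16.8 -0. ]
(0.6, 0, np.float64(9.37746770784939)) {} -> [ 1.1 -0.2 19.9] [ 4.8 22.4  0. ]
(0.7, 0, np.float64(15.10704565915762)) {} -> [ 2.5 -0.5 24.6] [ 6.1 28.   0. ]
(0.8, 0, np.float64(20.836623610465864)) {} -> [ 4.5 -1.  29.2] [ 7.3 33.6  0. ]
(0.9, 0, np.float64(26.566201561774093)) {} -> [ 6.8 -1.5 33.6] [ 8.5 39.2  0. ]
```

```bash
python3 -m crank '[-0.5,0.1,5,1.2,5.6,0, -0.4,0.1,10,2.4,11.2,0, 0.1,0,15,3.6,16.8,0, 0.6,-0.1,17.5,4.2,19.6,0, 1.1,-0.2,19.9,4.8,22.4,0]'
python3 - <<'E'
from h import *
ref=dict(theta=.6,slide=0,beta=-25+np.degrees(.6))
for t in (.65,.7,.75,.8,.85,.9): rel(t,0,-25+np.degrees(t),ref=ref)
E
```

```text
clock: 6.65
tcp_pos: [0.5881, -0.1243, 0.1422]
orientation: [-0.316, -2.957, -0.026]
force: [-3.0, 1.4, 5.5]
finger_gap: 0.128
gripper_force: 59.6
(0.65, 0, np.float64(12.242256683503513)) {} -> [ 0.7 -0.1  2.4] [0.6 2.8 0. ]
(0.7, 0, np.float64(15.10704565915762)) {} -> [ 1.5 -0.3  4.8] [1.2 5.6 0. ]
(0.75, 0, np.float64(17.971834634811742)) {} -> [ 2.4 -0.5  7.1] [ 1.8  8.4 -0. ]
(0.8, 0, np.float64(20.836623610465864)) {} -> [ 3.4 -0.7  9.4] [ 2.4 11.2  0. ]
(0.85, 0, np.float64(23.70141258611997)) {} -> [ 4.5 -1.  11.6] [ 3. 14. -0.]
(0.9, 0, np.float64(26.566201561774093)) {} -> [ 5.8 -1.2 13.8] [ 3.6 16.8  0. ]
```

```bash
python3 -m crank '[1.5,-0.3,4.8,1.2,5.6,0, 2.4,-0.5,7.1,1.8,8.4,0, 3.4,-0.7,9.4,2.4,11.2,0, 4.5,-1,11.6,3,14,0, 5.8,-1.2,13.8,3.6,16.8,0]'
python3 -m crank '[0,0,0,0,0,0, 0,0,0,0,0,0, 0,0,0,0,0,0, 0,0,0,0,0,0, 0,0,0,0,0,0]'
python3 - <<'E'
from h import *
rel(.9,0,-25+np.degrees(.9))
ref=dict(theta=.9,slide=0,beta=-25+np.degrees(.9))
for s in (.03,.045,.055,.059): rel(.9,s,-25+np.degrees(.9),ref=ref)
s=bot.read_camera("scene"); crop(s,215,140,150,110,5,"pics/s4.png")
E
```

```text
clock: 7.28
tcp_pos: [0.5939, -0.1256, 0.1567]
orientation: [-0.285, -2.66, -0.066]
force: [-3.5, 1.3, 6.3]
finger_gap: 0.132
gripper_force: 59.5
clock: 7.9
tcp_pos: [0.5939, -0.1256, 0.1566]
orientation: [-0.285, -2.662, -0.066]
force: [-3.8, 1.3, 6.0]
finger_gap: 0.127
gripper_force: 59.7
(0.9, 0, np.float64(26.566201561774093)) {} -> [ 1.1 -0.4 -0.2] [ 0.  -0.2  0. ]
(0.9, 0.03, np.float64(26.566201561774093)) {} -> [ 6.3 29.3  0. ] [0. 0. 0.]
(0.9, 0.045, np.float64(26.566201561774093)) {} -> [ 9.5 44.   0. ] [0. 0. 0.]
(0.9, 0.055, np.float64(26.566201561774093)) {} -> [11.6 53.8  0. ] [0. 0. 0.]
(0.9, 0.059, np.float64(26.566201561774093)) {} -> [12.5 57.7  0. ] [0. 0. 0.]
```

View pics/s4.png

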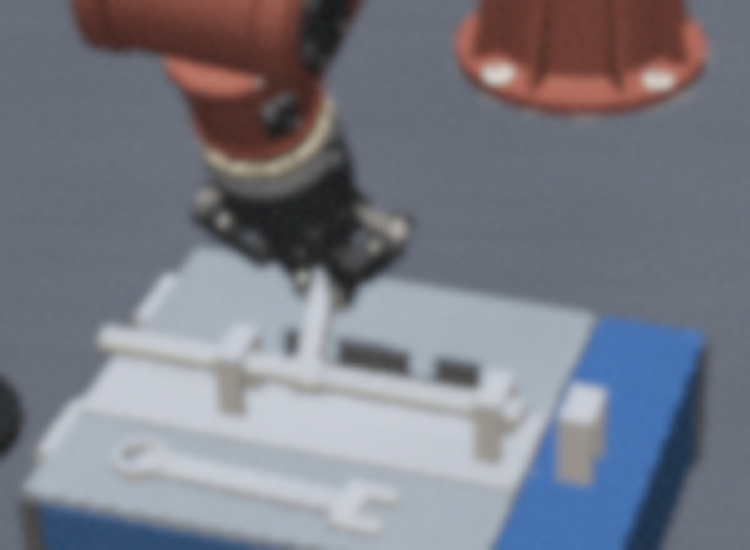

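The handle is lifted clear of the plate, its tip at (318,270). The second-notch gap is plainly at (422,365). I slide it forward.

```bash
python3 -m crank '[1,6,0,0,0,0, 2.5,12,0,0,0,0, 4,18,0,0,0,0, 5,24,0,0,0,0, 6.3,29.3,0,0,0,0]'
python3 -m crank '[1.3,6,0,0,0,0, 2.5,12,0,0,0,0, 3.8,18,0,0,0,0, 5,23.5,0,0,0,0, 6.2,28.4,0,0,0,0]'
python3 -m crank '[0,0,0,0,0,0, 0,0,0,0,0,0, 0,0,0,0,0,0, 0,0,0,0,0,0, 0,0,0,0,0,0]'
python3 - <<'E'
from h import *
rel(.9,.059,-25+np.degrees(.9))
ref=dict(theta=.9,slide=0,beta=-25+np.degrees(.9))
for t in (.85,.8,.75,.7,.65,.6,.55): rel(t,0,-25+np.degrees(t),ref=ref)
c=bot.read_camera("scene"); crop(c,255,180,100,75,8,"pics/s5.png")
E
```

```text
clock: 8.57
tcp_pos: [0.6, -0.0975, 0.1566]
orientation: [-0.286, -2.662, -0.063]
force: [-3.9, -1.3, 7.2]
finger_gap: 0.129
gripper_force: 59.6
clock: 9.2
tcp_pos: [0.6063, -0.0691, 0.1566]
orientation: [-0.285, -2.662, -0.063]
force: [-4.3, -2.3, 6.6]
finger_gap: 0.127
gripper_force: 59.6
clock: 9.82
tcp_pos: [0.6065, -0.0682, 0.1565]
orientation: [-0.285, -2.662, -0.065]
force: [-3.4, 1.5, 6.7]
finger_gap: 0.126
gripper_force: 59.6
(0.9, 0.059, np.float64(26.566201561774093)) {} -> [ 1.  -0.  -0.2] [ 0.1 -0.2  0. ]
(0.85, 0, np.float64(23.70141258611997)) {} -> [-1.2  0.3 -2.2] [-0.6 -2.8  0. ]
(0.8, 0, np.float64(20.836623610465864)) {} -> [-2.4  0.5 -4.4] [-1.2 -5.6  0. ]
(0.75, 0, np.float64(17.971834634811742)) {} -> [-3.4  0.7 -6.7] [-1.8 -8.4  0. ]
(0.7, 0, np.float64(15.10704565915762)) {} -> [-4.3  0.9 -9. ] [ -2.4 -11.2   0. ]
(0.65, 0, np.float64(12.242256683503513)) {} -> [ -5.1   1.1 -11.3] [ -3. -14.   0.]
(0.6, 0, np.float64(9.37746770784939)) {} -> [ -5.8   1.2 -13.8] [ -3.6 -16.8   0. ]
(0.55, 0, np.float64(6.51267873219528)) {} -> [ -6.3   1.4 -16.2] [ -4.2 -19.6  -0. ]
```

View pics/s5.png

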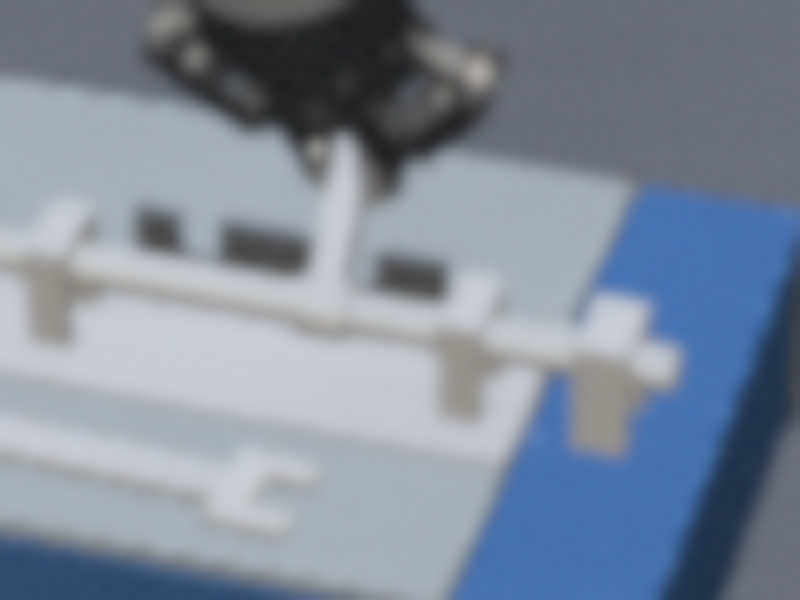

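The rod is through the keeper (tip at (665,362)). The first notch is free, with edges at about 180 and 222. The second notch's right edge is at 376. I measure the notch edges along the plate's plane.

```bash
python3 - <<'E'
from h import *
b=np.load("box.npz"); B=R.from_euler("z",float(b["yaw"])); o=np.r_[b["o"],0]
imgs=[bot.read_camera("scene") for _ in range(6)]; c=imgs[0]
g=np.mean([i["img"].mean(2) for i in imgs],0).astype(np.float32)
ys=np.arange(-65,65,.5)
P=np.array([[proj(c,o+B.apply([-.003,y/1e3,z])) for y in ys] for z in np.arange(.133,.138,.001)]).astype(np.float32)
prof=cv2.remap(g,P[...,0],P[...,1],cv2.INTER_LINEAR).mean(0)
th=(prof.min()+np.percentile(prof,90))/2
k=np.where(np.diff(np.sign(prof-th)))[0]
print(prof.min(),prof.max(),[(round(ys[i]+.5*(th-prof[i])/(prof[i+1]-prof[i]),1),"up" if prof[i+1]>prof[i] else "dn") for i in k])
# rod tip / keeper check
E
```

```text
76.03866 202.65926 [(np.float64(-61.2), 'dn'), (np.float64(-43.6), 'up'), (np.float64(-28.0), 'dn'), (np.float64(5.4), 'up'), (np.float64(32.1), 'dn'), (np.float64(58.8), 'up')]
```

The first notch centre is at -35.8, with width 15.6 (right). The second notch centre is at about 24.6, so the slide is about 60.4 mm. I shift +2 mm, then lower towards the edge while watching the force.

```bash
python3 -m crank '[0.4,2,0,0,0,0, -0.8,2.3,-2.2,-0.6,-2.8,0, -2,2.5,-4.4,-1.2,-5.6,0, -3,2.7,-6.7,-1.8,-8.4,0, -3,2.7,-6.7,-1.8,-8.4,0]'
python3 -m crank '[-0.3,0.1,-0.8,-0.2,-1,0, -0.6,0.1,-1.5,-0.4,-1.9,0, -0.9,0.2,-2.3,-0.6,-2.8,0, -0.9,0.2,-2.3,-0.6,-2.8,0, -0.9,0.2,-2.3,-0.6,-2.8,0]'
python3 - <<'E'
from h import *
rel(.7,.061,-25+np.degrees(.7))
ref=dict(theta=.7,slide=0,beta=-25+np.degrees(.7))
for t in (.68,.66,.64,.62,.6,.55,.5): rel(t,0,-25+np.degrees(t),ref=ref)
E
```

```text
clock: 10.8
tcp_pos: [0.6033, -0.066, 0.1495]
orientation: [-0.301, -2.812, -0.044]
force: [-4.3, -0.7, 5.5]
finger_gap: 0.127
gripper_force: 59.5
clock: 11.42
tcp_pos: [0.6025, -0.0656, 0.1471]
orientation: [-0.306, -2.859, -0.038]
force: [-4.3, -0.5, 7.0]
finger_gap: 0.127
gripper_force: 59.6
(0.7, 0.061, np.float64(15.10704565915762)) {} -> [1.1 0.2 0.3] [ 0.1 -0.2  0. ]
(0.68, 0, np.float64(13.961130068895983)) {} -> [-0.3  0.1 -0.9] [-0.2 -1.1  0. ]
(0.66, 0, np.float64(12.815214478634331)) {} -> [-0.6  0.1 -1.9] [-0.5 -2.2 -0. ]
(0.64, 0, np.float64(11.669298888372687)) {} -> [-0.9  0.2 -2.8] [-0.7 -3.4 -0. ]
(0.62, 0, np.float64(10.523383298111042)) {} -> [-1.2  0.3 -3.8] [-1.  -4.5 -0. ]
(0.6, 0, np.float64(9.37746770784939)) {} -> [-1.5  0.3 -4.8] [-1.2 -5.6  0. ]
(0.55, 0, np.float64(6.51267873219528)) {} -> [-2.   0.4 -7.2] [-1.8 -8.4  0. ]
(0.5, 0, np.float64(3.6478897565411614)) {} -> [-2.5  0.5 -9.7] [ -2.4 -11.2  -0. ]
```

```bash
python3 -m crank '[-0.1,0,-0.3,-0.1,-0.4,0, -0.2,0,-0.6,-0.1,-0.7,0, -0.3,0.1,-0.9,-0.2,-1.1,0, -0.3,0.1,-0.9,-0.2,-1.1,0, -0.3,0.1,-0.9,-0.2,-1.1,0]'
```

```text
clock: 12.05
tcp_pos: [0.6022, -0.0655, 0.1462]
orientation: [-0.308, -2.878, -0.036]
force: [-5.2, -0.8, 7.0]
finger_gap: 0.129
gripper_force: 59.7
```

```bash
python3 -m crank '[-0.1,0,-0.3,-0.1,-0.4,0, -0.2,0,-0.6,-0.1,-0.7,0, -0.3,0.1,-0.9,-0.2,-1.1,0, -0.3,0.1,-0.9,-0.2,-1.1,0, -0.3,0.1,-0.9,-0.2,-1.1,0]'
```

```text
clock: 12.68
tcp_pos: [0.6019, -0.0654, 0.1452]
orientation: [-0.31, -2.898, -0.034]
force: [-4.7, -0.7, 6.2]
finger_gap: 0.127
gripper_force: 59.7
```

```bash
python3 -m crank '[-0.1,0,-0.3,-0.1,-0.4,0, -0.2,0,-0.6,-0.1,-0.7,0, -0.3,0.1,-0.9,-0.2,-1.1,0, -0.3,0.1,-0.9,-0.2,-1.1,0, -0.3,0.1,-0.9,-0.2,-1.1,0]'
```

```text
clock: 13.3
tcp_pos: [0.6017, -0.0653, 0.1443]
orientation: [-0.312, -2.917, -0.032]
force: [-4.8, -1.0, 7.1]
finger_gap: 0.127
gripper_force: 59.7
```

```bash
python3 -m crank '[-0.1,0,-0.3,-0.1,-0.4,0, -0.2,0,-0.6,-0.1,-0.7,0, -0.3,0.1,-0.9,-0.2,-1.1,0, -0.3,0.1,-0.9,-0.2,-1.1,0, -0.3,0.1,-0.9,-0.2,-1.1,0]'
```

```text
clock: 13.92
tcp_pos: [0.6014, -0.0652, 0.1432]
orientation: [-0.314, -2.937, -0.03]
force: [-5.5, -0.7, 5.8]
finger_gap: 0.13
gripper_force: 59.7
```

```bash
python3 -m crank '[-0.1,0,-0.3,-0.1,-0.4,0, -0.2,0,-0.6,-0.1,-0.7,0, -0.3,0.1,-0.9,-0.2,-1.1,0, -0.3,0.1,-0.9,-0.2,-1.1,0, -0.3,0.1,-0.9,-0.2,-1.1,0]'
```

```text
clock: 14.55
tcp_pos: [0.6011, -0.0652, 0.1422]
orientation: [-0.316, -2.956, -0.028]
force: [-4.7, -0.3, 6.1]
finger_gap: 0.127
gripper_force: 59.6
```

```bash
python3 -m crank '[-0.1,0,-0.3,-0.1,-0.4,0, -0.2,0,-0.6,-0.1,-0.7,0, -0.3,0.1,-0.9,-0.2,-1.1,0, -0.3,0.1,-0.9,-0.2,-1.1,0, -0.3,0.1,-0.9,-0.2,-1.1,0]'
```

```text
clock: 15.18
tcp_pos: [0.6009, -0.0651, 0.1412]
orientation: [-0.318, -2.976, -0.026]
force: [-5.0, -1.3, 4.8]
finger_gap: 0.13
gripper_force: 59.6
```

```bash
python3 -m crank '[-0.1,0,-0.3,-0.1,-0.4,0, -0.2,0,-0.6,-0.1,-0.7,0, -0.3,0.1,-0.9,-0.2,-1.1,0, -0.3,0.1,-0.9,-0.2,-1.1,0, -0.3,0.1,-0.9,-0.2,-1.1,0]'
```

```text
clock: 15.8
tcp_pos: [0.6007, -0.0648, 0.1403]
orientation: [-0.32, -2.996, -0.025]
force: [-4.7, -1.1, 4.7]
finger_gap: 0.127
gripper_force: 59.6
```

θ is about 0.55 with no contact, so the handle has entered the notch. I continue down.

```bash
python3 - <<'E'
from h import *
rel(.555,.0608,-25+np.degrees(.555))
ref=dict(theta=.555,slide=0,beta=-25+np.degrees(.555))
for t in (.5,.45,.4,.35): rel(t,0,-25+np.degrees(t),ref=ref)
ref=dict(theta=.35,slide=0,beta=-25+np.degrees(.35))
for t in (.3,.25,.2,.15,.1,.05,.02): rel(t,0,-25+np.degrees(t),ref=ref)
E
python3 -m crank '[-0.3,0,-1.3,-0.3,-1.5,0, -0.5,0.1,-2.7,-0.6,-3.1,0, -0.7,0.1,-4,-0.9,-4.5,0, -0.9,0.2,-5.2,-1.2,-5.9,0, -0.9,0.2,-5.2,-1.2,-5.9,0]'
```

```text
(0.555, 0.0608, np.float64(6.799157629760693)) {} -> [ 0.8 -0.4  0.2] [-0.3 -0.6  0. ]
(0.5, 0, np.float64(3.6478897565411614)) {} -> [-0.5  0.1 -2.7] [-0.7 -3.1  0. ]
(0.45, 0, np.float64(0.7831007808870467)) {} -> [-0.8  0.2 -5.2] [-1.3 -5.9 -0. ]
(0.4, 0, np.float64(-2.081688194767068)) {} -> [-1.   0.2 -7.7] [-1.9 -8.7 -0. ]
(0.35, 0, np.float64(-4.94647717042119)) {} -> [ -1.1   0.2 -10.2] [ -2.5 -11.5  -0. ]
(0.3, 0, np.float64(-7.811266146075305)) {} -> [ 0.  -0.  -2.5] [-0.6 -2.8  0. ]
(0.25, 0, np.float64(-10.67605512172942)) {} -> [ 0.2 -0.  -5. ] [-1.2 -5.6  0. ]
(0.2, 0, np.float64(-13.540844097383534)) {} -> [ 0.5 -0.1 -7.5] [-1.8 -8.4  0. ]
(0.15, 0, np.float64(-16.405633073037652)) {} -> [ 0.9 -0.2 -9.9] [ -2.4 -11.2   0. ]
(0.1, 0, np.float64(-19.270422048691767)) {} -> [  1.5  -0.3 -12.4] [ -3. -14.  -0.]
(0.05, 0, np.float64(-22.135211024345885)) {} -> [  2.1  -0.5 -14.8] [ -3.6 -16.8  -0. ]
(0.02, 0, np.float64(-23.854084409738352)) {} -> [  2.6  -0.6 -16.2] [ -4.  -18.5  -0. ]
clock: 16.42
tcp_pos: [0.6001, -0.0641, 0.1349]
orientation: [-0.331, -3.103, -0.011]
force: [-2.7, -1.9, 3.4]
finger_gap: 0.129
gripper_force: 59.4
```

```bash
python3 -m crank '[-0.1,0,-1.3,-0.3,-1.4,0, -0.1,0,-2.5,-0.6,-2.8,0, -0.2,0,-3.7,-0.9,-4.2,0, -0.2,0,-5,-1.2,-5.6,0, -0.2,0,-5,-1.2,-5.6,0]'
```

```text
clock: 17.05
tcp_pos: [0.6, -0.0639, 0.1299]
orientation: [0.324, 3.045, -0.005]
force: [-1.7, -0.6, -0.9]
finger_gap: 0.125
gripper_force: 59.1
```

```bash
python3 -m crank '[0,0,-1.3,-0.3,-1.4,0, 0,0,-2.5,-0.6,-2.8,0, 0.1,0,-3.7,-0.9,-4.2,0, 0.2,0,-5,-1.2,-5.6,0, 0.2,0,-5,-1.2,-5.6,0]'
```

```text
clock: 17.68
tcp_pos: [0.6003, -0.064, 0.125]
orientation: [0.313, 2.946, -0.02]
force: [0.0, -2.7, -3.0]
finger_gap: 0.127
gripper_force: 58.8
```

```bash
python3 -m crank '[0.2,0,-1.3,-0.3,-1.4,0, 0.3,-0.1,-2.5,-0.6,-2.8,0, 0.4,-0.1,-3.7,-0.9,-4.2,0, 0.7,-0.2,-4.9,-1.2,-5.6,0, 0.7,-0.2,-4.9,-1.2,-5.6,0]'
python3 - <<'E'
from h import *
rel(.15,.0608,-25+np.degrees(.15))
E
```

```text
clock: 18.3
tcp_pos: [0.6011, -0.0641, 0.1202]
orientation: [0.302, 2.847, -0.035]
force: [2.2, -0.7, -4.8]
finger_gap: 0.127
gripper_force: 58.5
(0.15, 0.0608, np.float64(-16.405633073037652)) {} -> [ 0.3 -1.   0.1] [-0.4 -0.4 -0.1]
```

```bash
python3 -m crank '[0.2,0,-0.8,-0.2,-1,0, 0.5,-0.1,-1.8,-0.4,-2,0, 0.7,-0.2,-2.7,-0.7,-3.1,0, 1,-0.2,-4,-1,-4.5,0, 1,-0.2,-4,-1,-4.5,0]'
```

```text
clock: 18.92
tcp_pos: [0.602, -0.0643, 0.1163]
orientation: [0.293, 2.768, -0.047]
force: [3.3, -1.6, -5.8]
finger_gap: 0.126
gripper_force: 58.5
```

```bash
python3 -m crank '[0,0,0,0,0,0, 0,0,0,0,0,0, 0,0,0,0,0,0, 0,0,0,0,0,0, 0,0,0,0,0,0]' -0.5
python3 -m crank '[0,0,0,0,0,0, 0,0,0,0,0,0, -1,0,3,0,0,0, -3,1,8,0,0,0, -6,1,15,0,0,0]' 0
python3 -m crank '[-5,1,14,0,0,0, -15,3,40,0,0,0, -25,5,65,0,0,0, -40,6,80,0,0,0, -60,6,90,0,0,0]'
python3 - <<'E'
from h import *
c=bot.read_camera("scene"); crop(c,255,180,100,75,8,"pics/s6.png")
E
```

```text
clock: 19.55
tcp_pos: [0.602, -0.0644, 0.1164]
orientation: [0.293, 2.769, -0.047]
force: [0.5, -0.3, -1.0]
finger_gap: 0.252
gripper_force: 0.0
clock: 20.18
tcp_pos: [0.5958, -0.0633, 0.1317]
orientation: [0.293, 2.769, -0.047]
force: [-0.5, -0.3, 0.9]
finger_gap: 0.5
gripper_force: 0.0
clock: 20.8
tcp_pos: [0.5363, -0.0574, 0.224]
orientation: [0.293, 2.766, -0.047]
force: [-0.6, 0.2, 0.4]
finger_gap: 0.495
gripper_force: 0.0
```

View pics/s6.png

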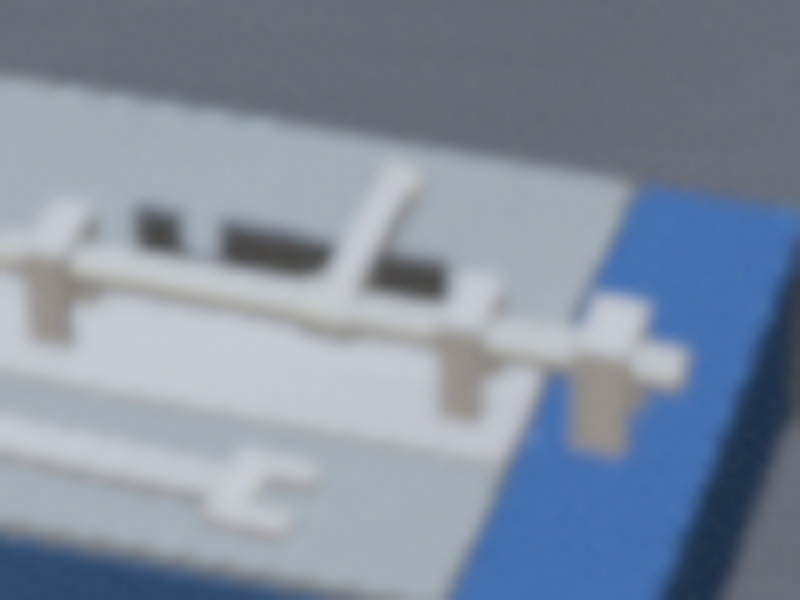

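The handle lies in the second notch, with its ball at (405,177), and the rod is through the keeper. I check that it is level, then hand in.

```bash
python3 - <<'E'
from h import *
b=np.load("box.npz"); B=R.from_euler("z",float(b["yaw"])); o=np.r_[b["o"],0]
s=bot.read_camera("scene")
f=lambda y,t:proj(s,o+B.apply([.02-.08*np.cos(t),y,.13+.08*np.sin(t)])).round(1)
print("start",f(-.0358,0),"seen",(357.5/5-.5+215,98.5/5-.5+180))
print("now",f(.0248,0),f(.0248,.12),f(.0248,.6),"seen",(405.5/8-.5+255,177.5/8-.5+180))
E
```

```text
start [286.  200.6] seen (286.0, 199.2)
now [304.9 203.8] [304.8 201.3] [303.3 193.9] seen (305.1875, 201.6875)
```

```bash
python3 -m crank '[0,0,0,0,0,0, 0,0,0,0,0,0, 0,0,0,0,0,0, 0,0,0,0,0,0, 0,0,0,0,0,0]'
```

```text
clock: 21.52
tcp_pos: [0.536, -0.0574, 0.221]
orientation: [0.293, 2.77, -0.046]
force: [-0.0, 0.7, 0.1]
finger_gap: 0.505
gripper_force: 0.0
```

```bash
python3 - <<'E'
from h import *
a=cv2.imread("pics/scene0.png").mean(2); n=np.mean([bot.read_camera("scene")["img"].mean(2) for _ in range(5)],0)
for g,u,v in((a,286,200),(n,305,202)):
    w=g[v-9:v+7,u-6:u+8]; bg=np.median(w[:4]) ; print(w.astype(int)[2:,2:11])
E
```

```text
[[131 125 121 117 114 115 113 111 109]
 [157 149 144 138 135 135 131 126 120]
 [169 166 163 161 160 162 157 150 144]
 [171 172 174 176 177 176 171 167 162]
 [173 177 183 189 189 184 177 172 171]
 [173 184 193 198 197 191 181 174 174]
 [177 188 197 199 196 188 176 172 172]
 [184 194 198 193 184 173 167 168 172]
 [192 198 196 184 164 154 158 167 172]
 [197 199 190 171 149 148 161 170 172]
 [199 196 182 157 143 155 167 172 172]
 [200 190 168 148 150 163 170 173 173]
 [194 176 152 144 158 169 173 173 173]
 [183 158 136 144 160 169 171 172 172]]
[[112 112 110 110 109 109 110 109 109]
 [123 119 117 114 112 111 111 110 109]
 [147 142 137 133 129 126 122 119 116]
 [166 164 162 159 155 151 146 141 137]
 [173 174 175 175 173 169 166 162 160]
 [174 178 183 187 185 181 175 172 171]
 [175 184 193 197 195 189 179 173 172]
 [178 189 198 201 198 190 178 171 171]
 [184 194 200 199 191 180 170 168 171]
 [191 198 200 192 177 165 163 167 170]
 [196 200 197 184 162 155 162 168 171]
 [200 200 190 170 154 157 165 170 171]
 [201 197 179 157 152 162 169 171 171]
 [200 189 166 150 156 166 171 171 171]]
```

The ball moved (19.0, 3.4) px between pictures, against (18.9, 3.2) predicted for level, so the handle is fully down.

```bash
python3 -c "from bench import bot; print(bot.sign_off())"
```

```text
the job is handed in; nothing more can be done
None
```

The tool box is bolted: the bolt is about 60 mm forward through the keeper, the handle lies level in the second notch and is released, and the job is handed in (no verdict was shown).

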